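Bring the cup under the filling spout and hold it there

ROBOT

A 7-joint arm with a two-finger parallel gripper is mounted at the origin on a cart in front of the work surface, level with it; the furniture and walls round the work are solid. World frame = base frame: x ahead of the robot, y to its left, z up, the work surface at z = 0. Lengths are in m, angles in rad, forces in N, time in s.
With the tool pointing down it reaches from about 0.425 to 0.875 m from the base axis. Payload 4.7 kg.
Tool frame: the origin (TCP) lies on the centre line of the jaws, within the pads' length; the fingertips stand 22 mm ahead of it and the grasp point (between the pads) lies 3 mm ahead of it (ctrl.tcp_to_tips is the z of the fingertips in the tool frame, in m); z points along the fingers, y is the direction in which the jaws open and shut (so a half turn about z gives the same grasp; the last joint's range is limited). The gripper opens to 87 mm and grips with 3 to 60 N. Pads are 19 mm wide; open, the fingers measure 117 mm over their backs; the gripper's body (75 mm by 190 mm) begins 51 mm behind the grasp point.
Start: joints at [1.114, 0.321, -0.07, 1.45, 0.023, 1.371, -0.057], TCP at [0.295, -0.579, 0.245] pointing down, gripper open.
Joint ranges: [-2.86, 2.86], [-0.3, 2.09], [-1.38, 1.24], [0.06, 2.45], [-1.56, 4.7], [0.09, 2.05], [-2.69, 2.69]. Speed limits (rad/s): [2.57, 2.57, 3.14, 3.14, 3.14, 3.14, 3.14].

INTERFACE

Orientations are given as a rotation vector (axis times angle).
In Python, from bench import ctrl, cams gives the robot as it stands.
- The arm moves only by the tool move_arm, never from a script. Its argument "deltas" is a list of rows, each an object with "linear": the shift along the tool's x, y, z as a fraction of full scale, a list of three; "turn": the turn, a rotation vector about the tool's x, y, z as a fraction of full scale, a list of three; "claw": the closure, from 0 (fully open) to 1 (shut). In form: [{"linear": [tx, ty, tz], "turn": [wx, wy, wz], "claw": claw}, ...]. A call has 1 to 20 rows; each row shifts and turns the commanded pose from where the row before left it, along the tool's axes as they then stand; what a row does not reach is not made up. Full scale, the value 1, is 0.03 m for a shift and 4 degrees for a turn. A row lasts 1/12 s, in which the tool goes at most 41.7 mm and 7.16 degrees, less where a joint would pass 70% of its speed; a pose out of reach is approached as far as the arm can. A call with a number of a shift or a turn outside -1 to 1 is refused whole. A call with a gripper value outside its range is refused whole. The fingers move at their own pace and stop on an object; "grip_force" is the grip in N (left out, the last holds). Time passes only in rows, so rows that do not move let the fingers close. It gives the time, the measured TCP pose, the force and the opening at its end, in the units of the state.
- ctrl.get_state(): the state, without advancing time (a new reading comes with each control period).
- cams.get_image(name): name is "scene" or "side" or "wrist"; returns a dict with "image" (480x640x3 uint8, red, green, blue), "K" (3x3 intrinsics, pixels), "world_from_camera" (4x4, takes a point from camera to world coordinates); the wrist camera has in their place "tool_from_camera" (4x4, takes a point from camera to tool coordinates, whose origin is the TCP and whose axes are the flange's). Camera axes: x right, y down, z forward; pixel columns grow to the right and rows downward; lengths in m; the calibration is good to about 2 mm. A picture is of the moment at which its call begins: read the wrist's pose just before it. There is no depth.
- ctrl.close_job(): hands the job in, once; it reports no verdict.
The state is a dict: "time": time; "joint_positions": joint angles; "qd": joint speeds; "joint_torque": joint torques, N m; "position": TCP position; "tool_rot": TCP orientation; "ft_force": force on the tool from outside, world axes, zero at the start; "torque": the same for the moment, N m; "grip_width": opening from 0.0 (shut) to 1.0 (fully open).
Only numpy, scipy, OpenCV 4.12 (cv2) and the standard library are available. Lean on these libraries where they do the work, as an engineer would, in place of code of your own. Each camera call takes 0.05 s, during which the arm holds its last target. There are 200 camera calls.

TASK

Set the empty plastic cup upright in the middle of the round pad on the filling station's slide, and let go of it. Then pull the slide out by its upright handle until its pointer is on the line of the index strip, so that the cup stands under the funnel spout, and hold it there against its return spring: finish still holding the handle, since small parts will be poured in through the funnel. Leave the things lying round about where they are.

Things in the scene. Friction and masses are not known exactly. Their poses are not given: they have to be found in the camera images.
- cup: the plastic cup (the only cup in reach), open at the top, standing upright at the start; 66 mm across at the rim, about 59 mm across at the foot, 82 mm tall, about 0.1 kg; origin at the centre of its underside, z up
- cup_center (a point): centre of the cup, half-way up (41 mm above its underside), on its axis; z is the cup's axis. The cup is about 63 mm across here. Grip it across from above some 20 mm higher than this point (20 mm below the rim, 65 mm across), so that the gripper's palm stays clear of the rim
- filling_station: the fixed filling station: a dark steel base 130 x 540 x 10 mm, with a column behind that carries a funnel (84 mm across, top 250 mm above the worktop). Its y axis is the long direction, along which the slide is pulled out (to +y); x points to the column. Origin on the worktop under the slide, 60 mm to +y of the spout. A spring cylinder lies behind the slide, top at 30 mm
- carriage (a joint): how far the slide (a flat grey plate, 68 x 375 mm, top 30 mm above the worktop) is pulled out along the station's +y, in m: 0 at rest, 0.14 with the pointer on the line (the pad is then right under the spout), 0.17 at the hard stop beyond. A spring pulls it back to 0, with about 2 N at 0 and 8 N at the line; let go, it runs home
- pad_top (a point): centre of the top face of the cup pad, a flat black rubber disc 72 mm across, 3 mm thick, its top 33 mm above the worktop, at the -y end of the slide; it moves with the slide
- handle_grip (a point): the point to grip on the slide's handle: on its centre line, 75 mm above the worktop. The handle is an upright black block fixed on the slide 300 mm to +y of the cup pad, 34 mm (station x) by 26 mm (station y), its top 98 mm above the worktop, on a foot 46 x 46 mm whose top is at 36 mm; axes as the station's
- spout (a point): centre of the funnel's lower mouth (28 mm across), 135 mm above the worktop, that is 20 mm above the rim of the cup on the pad
- mark (a point): centre of the black line, 4 mm wide, across the white index strip on the base's front edge. The slide's black pointer sits in front of the handle, at the same y, so the line is reached when the handle has the same station y as this point
- glue_stick: glue stick standing upright, 30 mm across, 95 mm tall; origin at the centre of its underside; a bystander, to be left alone
- elec_tape: flat roll of insulating tape, 58 mm across, 19 mm high; origin at the centre of its underside; a bystander, to be left alone
- tape_measure: pocket tape measure, 40 x 91 x 67 mm; origin at the centre of its underside; a bystander, to be left alone
Mind the look-alikes: they are no part of the job. Leave any green, turquoise or yellow look-alike of the cup alone.

How it is judged:
By the outcome, as a careful person would: the job done as asked, in the order asked, and still so for the second after the job is handed in, while the arm keeps its last pose, push and grip.
It also fails if it takes over 50 s, if anything falls off the work surface, if the arm or the gripper's body presses on something with over 40 N, if the wrist force passes 120 N, or if a joint passes its speed limit or range.

## Working session

There is one attempt and no reset: what is moved stays moved. The work goes in short steps, Python scripts to look and compute and a tool call to move; the robot and the scene stay as the last step left them, time stands still between calls to the robot, and variables do not carry over. Pictures are saved under pics/ and viewed, about 8 in all and at most 12, crops included, and the job is handed in when it is done.

Besides the shell and the picture viewer there is one more tool, called after "Emit:" as name(argument=value, ...) on one line, values as JSON. move_arm: Moves the arm, as the interface text tells. Shift numbers are shares of 0.03 m and turn numbers shares of 4 degrees, none past 1 either way. Its arguments: {"type":"object","properties":{"deltas":{"type":"array"},"grip_force":{"type":"number"}},"required":["deltas"]}

```bash
mkdir -p pics; ls; cat > h.py <<'E'
import numpy as np, cv2, json
from bench import ctrl, cams
from scipy.spatial.transform import Rotation as R
def snap(name, fn):
    s=ctrl.get_state(); d=cams.get_image(name)
    K=np.array(d["K"]); 
    if name=="wrist":
        T=np.eye(4);T[:3,:3]=R.from_rotvec(s["tool_rot"]).as_matrix();T[:3,3]=s["position"]
        W=T@np.array(d["tool_from_camera"])
    else: W=np.array(d["world_from_camera"])
    cv2.imwrite(f"pics/{fn}.png",cv2.cvtColor(d["image"],cv2.COLOR_RGB2BGR))
    np.savez(f"pics/{fn}.npz",K=K,W=W)
def ray(fn,u,v):
    z=np.load(f"pics/{fn}.npz");d=z["W"][:3,:3]@np.linalg.solve(z["K"],[u,v,1]);return z["W"][:3,3],d/np.linalg.norm(d)
def atz(fn,u,v,h):
    o,d=ray(fn,u,v);return o+d*(h-o[2])/d[2]
def tri(*obs):
    A=np.zeros((3,3));b=np.zeros(3);L=[ray(*o) for o in obs]
    for o,d in L: P=np.eye(3)-np.outer(d,d);A+=P;b+=P@o
    x=np.linalg.solve(A,b);return x,[np.linalg.norm(np.cross(x-o,d)) for o,d in L]
def proj(fn,p):
    z=np.load(f"pics/{fn}.npz");c=np.linalg.inv(z["W"])@np.append(p,1);q=z["K"]@c[:3];return q[:2]/q[2]
E
python3 - <<'E'
from h import *
for n in("scene","side","wrist"): snap(n,n+"0"); z=np.load(f"pics/{n}0.npz");print(n,z["W"].round(3).tolist(),z["K"].round(0).tolist())
s=ctrl.get_state();print(s)
E
```

```text
pics
scene [[0.865, -0.231, 0.446, -0.156], [-0.501, -0.441, 0.744, -1.159], [0.025, -0.867, -0.497, 0.888], [0.0, 0.0, 0.0, 1.0]] [[591.0, 0.0, 317.0], [0.0, 591.0, 253.0], [0.0, 0.0, 1.0]]
side [[-0.927, -0.175, 0.331, 0.149], [-0.374, 0.453, -0.809, 0.904], [-0.008, -0.874, -0.486, 0.653], [0.0, 0.0, 0.0, 1.0]] [[453.0, 0.0, 325.0], [0.0, 453.0, 233.0], [0.0, 0.0, 1.0]]
wrist [[0.454, -0.855, -0.25, 0.364], [-0.891, -0.437, -0.125, -0.543], [-0.002, 0.28, -0.96, 0.384], [0.0, 0.0, 0.0, 1.0]] [[340.0, 0.0, 321.0], [0.0, 340.0, 243.0], [0.0, 0.0, 1.0]]
{'time': 0.15, 'joint_positions': array([ 1.11408869,  0.32164243, -0.07011489,  1.45141324,  0.02258795,
        1.37077749, -0.05688246]), 'qd': array([ 0.00024369, -0.00282141, -0.00013372, -0.00442744,  0.00104466,
        0.00140133, -0.00072984]), 'joint_torque': array([ 7.82154211e-05, -4.91795683e+01, -4.05019289e-01, -3.12878716e+01,
       -6.41447282e-02,  4.04344196e-02,  1.52350094e-04]), 'position': array([ 0.29464876, -0.57894545,  0.24371037]), 'tool_rot': array([-3.05356485e+00, -7.32510349e-01,  6.30885647e-04]), 'ft_force': array([ 0.94659516,  0.18409339, -0.51671238]), 'torque': array([ 0.00945822,  0.01280376, -0.00931634]), 'grip_width': 0.9976625277212723}
```

View pics/scene0.png

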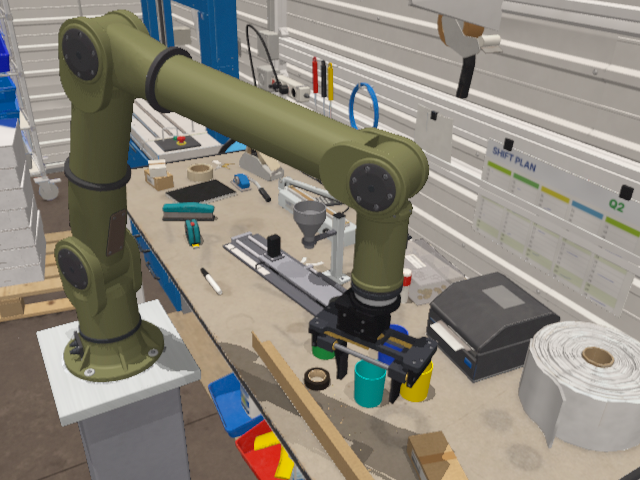

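View pics/side0.png

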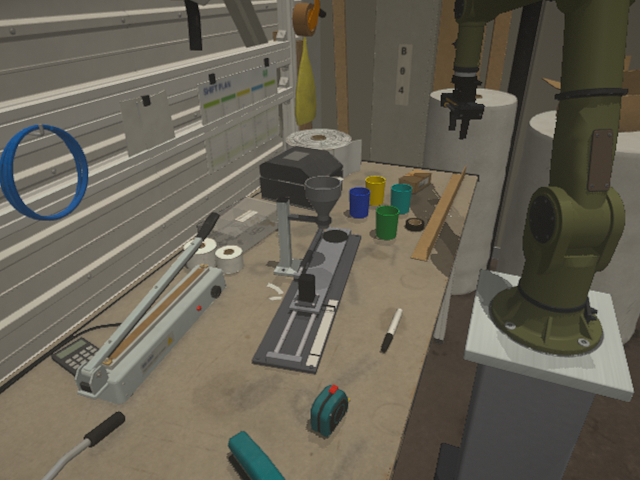

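The blue cup stands at about (359,203) in the side view, next to the green (387,222), turquoise (401,198) and yellow (375,190) ones. The pad is at (335,236), the handle at (307,288) and the index strip at about (325,335).

```bash
python3 - <<'E'
from h import *
im=cv2.imread("pics/side0.png")
cv2.imwrite("pics/side0c.png",cv2.resize(im[170:375,245:425],None,fx=2.9,fy=2.9,interpolation=cv2.INTER_CUBIC))
E
```

```text
(no output)
```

View pics/side0c.png

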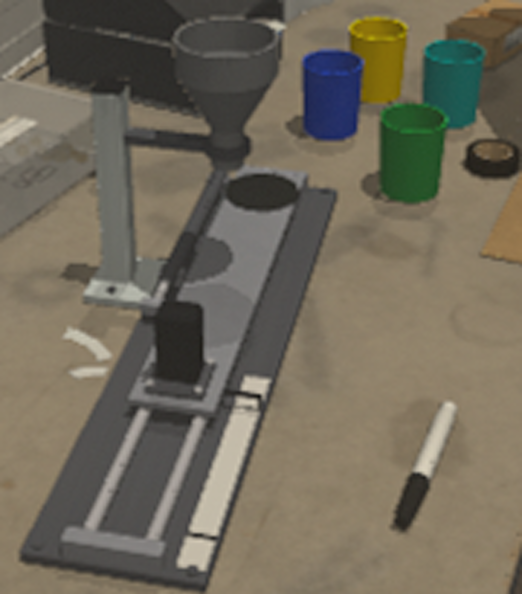

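View pics/wrist0.png

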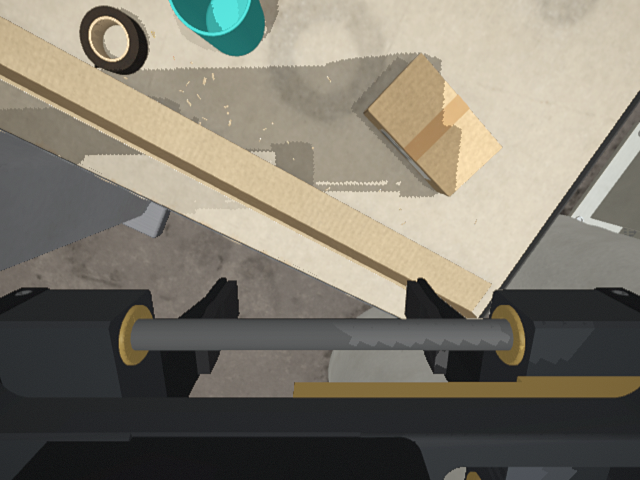

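The crop shows the blue cup's rim centre at about (333,65), its foot at (331,128), the pad at (261,192), the handle top at (180,312) and the mark at (200,538). The wrist view doesn't reach the cup yet.

```bash
python3 - <<'E'
from h import *
f=lambda u,v,h:atz("side0",245+u/2.9,170+v/2.9,h).round(3)
print("blue rim",f(333,65,.082),"foot",f(331,126,0))
for n,u,v in(("yel",378,33),("green",413,120),("tur",454,56)):print(n,f(u,v,.082))
print("pad",f(261,192,.033),"handle top",f(180,314,.098),"mark",f(200,538,.01),"tape",f(493,153,.019))
print("base corners",f(24,555,.01),f(205,585,.01),f(335,190,.01),"spout",f(228,158,.135),"funnel top",f(227,43,.25))
for q in((24,555),(205,585),(335,190)):pass
a,b=f(261,192,.033),f(180,314,.098);d=(b-a)[:2];print("pad->handle",np.linalg.norm(d),np.degrees(np.arctan2(d[1],d[0])))
e=f(205,585,.01)-f(335,190,.01);print(np.degrees(np.arctan2(e[1],e[0])),np.linalg.norm(e))
print("glue?",f(90,20,.09))
s=ctrl.get_state();print(R.from_rotvec(s["tool_rot"]).as_matrix().round(3))
E
```

```text
blue rim [ 0.533 -0.325  0.082] foot [ 0.539 -0.343  0.   ]
yel [ 0.514 -0.427  0.082]
green [ 0.42  -0.228  0.082]
tur [ 0.419 -0.394  0.082]
pad [ 0.538 -0.122  0.033] handle top [0.488 0.178 0.098] mark [0.421 0.3   0.01 ] tape [ 0.353 -0.308  0.019]
base corners [0.524 0.358 0.01 ] [0.402 0.338 0.01 ] [ 0.485 -0.19   0.01 ] spout [0.52  0.003 0.135] funnel top [0.51  0.026 0.25 ]
pad->handle 0.30413812651491096 99.46232220802564
98.9336157798983 0.5344838631801713
glue? [ 0.825 -0.329  0.09 ]
[[ 0.891  0.454 -0.001]
 [ 0.454 -0.891  0.001]
 [-0.    -0.001 -1.   ]]
```

Emit:
move_arm(deltas=[{"linear":[0.8,-0.32,0],"turn":[0,0,0],"claw":0},{"linear":[0.8,-0.32,0],"turn":[0,0,0],"claw":0},{"linear":[0.8,-0.32,0],"turn":[0,0,0],"claw":0},{"linear":[0.8,-0.32,0],"turn":[0,0,0],"claw":0},{"linear":[0.8,-0.32,0],"turn":[0,0,0],"claw":0},{"linear":[0.8,-0.32,0],"turn":[0,0,0],"claw":0},{"linear":[0.8,-0.32,0],"turn":[0,0,0],"claw":0},{"linear":[0.8,-0.32,0],"turn":[0,0,0],"claw":0},{"linear":[0.8,-0.32,0],"turn":[0,0,0],"claw":0},{"linear":[0.8,-0.32,0],"turn":[0,0,0],"claw":0},{"linear":[0.8,-0.32,0],"turn":[0,0,0],"claw":0},{"linear":[0.8,-0.32,0],"turn":[0,0,0],"claw":0},{"linear":[0.8,-0.32,0],"turn":[0,0,0],"claw":0},{"linear":[0.8,-0.32,0],"turn":[0,0,0],"claw":0},{"linear":[0,0,0],"turn":[0,0,0],"claw":0}])

```text
time: 1.4
position: [0.5374, -0.3002, 0.2443]
tool_rot: [-3.048, -0.746, -0.005]
ft_force: [0.8, 1.2, 0.2]
grip_width: 0.997
```

Emit:
move_arm(deltas=[{"linear":[0,0,0],"turn":[0,0,1],"claw":0},{"linear":[0,0,0],"turn":[0,0,1],"claw":0},{"linear":[0,0,0],"turn":[0,0,1],"claw":0},{"linear":[0,0,0],"turn":[0,0,1],"claw":0},{"linear":[0,0,0],"turn":[0,0,1],"claw":0},{"linear":[0,0,0],"turn":[0,0,1],"claw":0},{"linear":[0,0,0],"turn":[0,0,1],"claw":0},{"linear":[0,0,0],"turn":[0,0,1],"claw":0},{"linear":[0,0,0],"turn":[0,0,1],"claw":0},{"linear":[0,0,0],"turn":[0,0,1],"claw":0},{"linear":[0,0,0],"turn":[0,0,1],"claw":0},{"linear":[0,0,0],"turn":[0,0,1],"claw":0},{"linear":[0,0,0],"turn":[0,0,1],"claw":0},{"linear":[0,0,0],"turn":[0,0,1],"claw":0},{"linear":[0,0,0],"turn":[0,0,1],"claw":0},{"linear":[0,0,0],"turn":[0,0,1],"claw":0},{"linear":[0,0,0],"turn":[0,0,1],"claw":0},{"linear":[0,0,0],"turn":[0,0,1],"claw":0},{"linear":[0,0,0],"turn":[0,0,1],"claw":0},{"linear":[0,0,0],"turn":[0,0,0],"claw":0}])

```text
time: 3.07
position: [0.5329, -0.3074, 0.2442]
tool_rot: [2.857, -1.306, -0.001]
ft_force: [0.1, -0.0, 0.7]
grip_width: 1.0
```

```bash
python3 - <<'E'
from h import *
snap("wrist","w1");snap("scene","scene1");s=ctrl.get_state();print(s["time"],s["position"],s["joint_positions"].round(3),s["ft_force"]);print(R.from_rotvec(s["tool_rot"]).as_matrix().round(3))
for p in([.536,-.333,.082],[.538,-.122,.033],[.488,.178,.098],[.421,.3,.01]): print(proj("w1",np.array(p)),proj("scene1",np.array(p)))
E
```

```text
3.1667 [ 0.53301396 -0.30727931  0.24431115] [ 0.588  0.251 -0.131  1.54   0.033  1.353 -1.97 ] [-0.3280626   1.21508374 -0.33292385]
[[ 0.657 -0.754 -0.001]
 [-0.754 -0.657 -0.   ]
 [-0.     0.    -1.   ]]
[339.17037649 206.65500295] [389.88514726 331.43593623]
[215.26727234 333.44760977] [339.72227756 301.93220811]
[ 85.22755609 554.84146108] [269.65125963 234.52362869]
[121.03490209 550.78032278] [232.14740825 248.22299529]
```

View pics/w1.png

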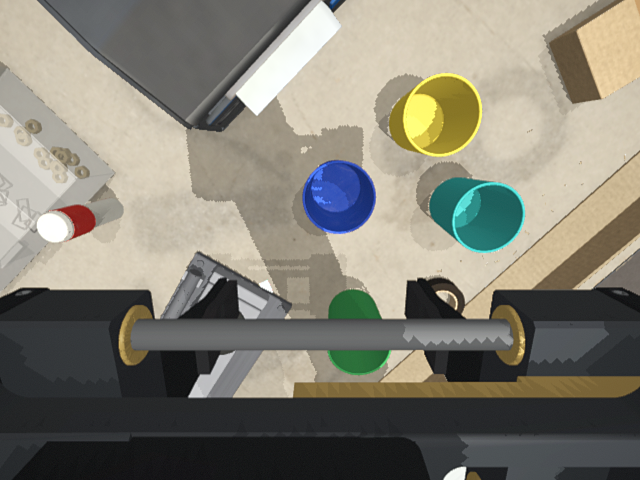

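The wrist view shows the blue cup's rim from 303 to 376 across and 160 to 233 down, so centred at (340,197). It has free room on the jaw axis (the image horizontal). The printer corner is at (205,128).

```bash
python3 - <<'E'
from h import *
print(tri(("w1",339.7,196.7),("side0",245+333/2.9,170+65/2.9)))
print(atz("w1",339.7,196.7,.082), [atz("w1",*q,.082) for q in((303,197),(376,197))])
im=cv2.imread("pics/scene1.png")
cv2.imwrite("pics/scene1c.png",cv2.resize(im[190:420,210:450],None,fx=2.6,fy=2.6,interpolation=cv2.INTER_CUBIC))
x=tri(("w1",339.7,196.7),("side0",245+333/2.9,170+65/2.9))[0]; s=ctrl.get_state();M=R.from_rotvec(s["tool_rot"]).as_matrix()
t=atz("w1",339.7,196.7,.082);t[2]=.062+.003
print("tool delta/0.03",M.T@(t-s["position"])/.03)
E
```

```text
(array([ 0.53939844, -0.33985706,  0.07478427]), [np.float64(0.0012674616396416043), np.float64(0.0012674616396414853)])
[ 0.54160942 -0.33999561  0.082     ] [array([ 0.56614887, -0.31838675,  0.082     ]), array([ 0.51697708, -0.36097615,  0.082     ])]
tool delta/0.03 [1.01229237 0.49823778 5.97690433]
```

View pics/scene1c.png

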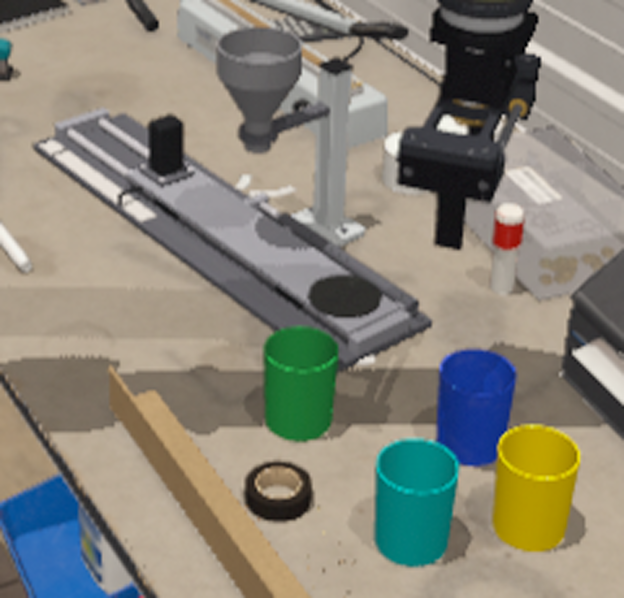

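The cropped scene view shows the blue rim centred at (477,375), the pad at (345,296), the handle's top face at about (165,125) and the spout mouth at (257,143). I'll combine these with the side view.

```bash
python3 - <<'E'
from h import *
S=lambda u,v:("side0",245+u/2.9,170+v/2.9)
C=lambda u,v:("scene1",210+u/2.6,190+v/2.6)
print("rim",tri(S(333,65),C(477,374),("w1",339.7,196.7)), atz(*C(477,374),.082))
print("pad",tri(S(261,192),C(345,296)),atz(*C(345,296),.033))
print("handle",tri(S(180,314),C(165,125)),atz(*C(165,125),.098))
print("mark",tri(S(200,538),C(55,153)))
print("spout",tri(S(229,160),C(257,147)))
print("glue",atz(*C(509,214),.095))
E
```

```text
rim (array([ 0.54013423, -0.33960175,  0.07637726]), [np.float64(0.0024184017952292307), np.float64(0.0019176486204110653), np.float64(0.0006846650932115155)]) [ 0.53782754 -0.34393149  0.082     ]
pad (array([ 0.54157736, -0.12918436,  0.02932907]), [np.float64(0.0011985065340558772), np.float64(0.0011985065340558965)]) [ 0.54013312 -0.13279831  0.033     ]
handle (array([0.49358964, 0.16673549, 0.08990615]), [np.float64(0.0008729734156045364), np.float64(0.0008729734156044434)]) [0.4881205  0.15407655 0.098     ]
mark (array([0.41956798, 0.30042882, 0.00918422]), [np.float64(0.001832016484969423), np.float64(0.0018320164849694248)])
spout (array([0.51793464, 0.00685246, 0.13584085]), [np.float64(0.0003226819380183646), np.float64(0.00032268193801832746)])
glue [ 0.70942242 -0.16350567  0.095     ]
```

Emit:
move_arm(deltas=[{"linear":[0.5,0.25,0],"turn":[0,0,0],"claw":0},{"linear":[0.51,0.25,0],"turn":[0,0,0],"claw":0},{"linear":[0,0,0],"turn":[0,0,0],"claw":0},{"linear":[0,0,0.9],"turn":[0,0,0],"claw":0},{"linear":[0,0,0.9],"turn":[0,0,0],"claw":0},{"linear":[0,0,0.8],"turn":[0,0,0],"claw":0},{"linear":[0,0,0],"turn":[0,0,0],"claw":0}])

```text
time: 3.75
position: [0.5386, -0.3375, 0.1607]
tool_rot: [-2.858, 1.301, 0.016]
ft_force: [-1.1, 1.1, 0.1]
grip_width: 1.003
```

```bash
python3 - <<'E'
from h import *
snap("wrist","w2");s=ctrl.get_state();print(s["time"],s["position"])
im=cv2.imread("pics/w2.png");b=im.astype(int);m=((b[...,0]>b[...,2]+60)&(b[...,0]>b[...,1]+60)).astype(np.uint8)
n,l,st,c=cv2.connectedComponentsWithStats(m);i=1+st[1:,4].argmax();print(st[i],c[i])
t=np.array(s["position"]);
for dx in(0,):print(proj("w2",np.array([.541,-.340,.082])))
for o in((.033,0),(-.033,0),(0,.033),(0,-.033)):print(proj("w2",np.array([.541+o[0],-.340+o[1],.082])))
E
```

```text
3.8 [ 0.53993959 -0.33825378  0.16362876]
[ 274  194   96  105 7593] [321.40273937 248.35322007]
[323.37575793 253.79358258]
[285.64060682 222.57030683]
[359.08608816 283.34145652]
[292.2085797  287.62122553]
[356.52903984 217.81029995]
```

View pics/w2.png

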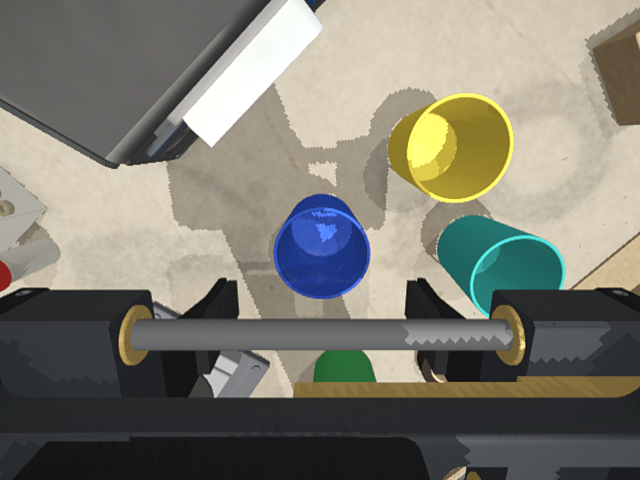

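The rim is centred at about (322,252), within 2 px of the prediction and centred between the jaws. I'll descend and grip.

Emit:
move_arm(deltas=[{"linear":[0,0,0.7],"turn":[0,0,0],"claw":0},{"linear":[0,0,0.7],"turn":[0,0,0],"claw":0},{"linear":[0,0,0.7],"turn":[0,0,0],"claw":0},{"linear":[0,0,0.7],"turn":[0,0,0],"claw":0},{"linear":[0,0,0.55],"turn":[0,0,0],"claw":0},{"linear":[0,0,0],"turn":[0,0,0],"claw":0},{"linear":[0,0,0],"turn":[0,0,0],"claw":0},{"linear":[0,0,0],"turn":[0,0,0],"claw":1},{"linear":[0,0,0],"turn":[0,0,0],"claw":1},{"linear":[0,0,0],"turn":[0,0,0],"claw":1},{"linear":[0,0,0],"turn":[0,0,0],"claw":1},{"linear":[0,0,0],"turn":[0,0,0],"claw":1},{"linear":[0,0,0],"turn":[0,0,0],"claw":1},{"linear":[0,0,0],"turn":[0,0,0],"claw":1}], grip_force=12)

```text
time: 4.97
position: [0.5422, -0.3403, 0.0669]
tool_rot: [2.858, -1.304, 0.002]
ft_force: [-0.0, 0.1, 4.5]
grip_width: 0.737
```

Gripped at 64 mm. I'll lift, and meanwhile refine the pad by segmentation in the pictures already taken.

Emit:
move_arm(deltas=[{"linear":[0,0,-0.5],"turn":[0,0,0],"claw":1},{"linear":[0,0,-0.7],"turn":[0,0,0],"claw":1},{"linear":[0,0,-0.8],"turn":[0,0,0],"claw":1},{"linear":[0,0,-0.5],"turn":[0,0,0],"claw":1},{"linear":[0,0,0],"turn":[0,0,0],"claw":1}])

```text
time: 5.38
position: [0.5438, -0.3408, 0.1448]
tool_rot: [2.858, -1.303, 0.01]
ft_force: [-0.2, 0.8, -0.2]
grip_width: 0.732
```

```bash
python3 - <<'E'
from h import *
s=ctrl.get_state();print(s["time"],s["position"],s["grip_width"],s["ft_force"])
obs=[]
for f,(u,v) in (("scene1",(342.7,303.8)),("side0",(335,236.2)),("scene0",(342.7,303.8))):
    g=cv2.cvtColor(cv2.imread(f"pics/{f}.png"),cv2.COLOR_BGR2GRAY);U,V=int(round(u)),int(round(v))
    print(f,g[V-10:V+11:2,U-20:U+21:4].tolist() if f=="side0" else "", g[V,U])
    for th in (45,55,65):
        m=(g<th).astype(np.uint8);n,l,st,c=cv2.connectedComponentsWithStats(m,connectivity=4);i=l[V,U];
        print(th,i,st[i],c[i].round(2),atz(f,*c[i],.033).round(4) if i else "")
for p in([.540,-.131,.033],):print(proj("scene1",np.array(p)),proj("side0",np.array(p)))
E
```

```text
5.3833 [ 0.54382032 -0.3408163   0.14478949] 0.7324194558291509 [-0.19435629  0.76596879 -0.24682548]
scene1  46
45 0 [     0      0    640    480 301162] [319.93 240.4 ] 
55 196 [329 297  28  15 326] [342.48 303.8 ] [ 0.5398 -0.1324  0.033 ]
65 240 [329 296  28  16 344] [342.44 303.61] [ 0.5401 -0.1316  0.033 ]
side0 [[116, 60, 64, 59, 115, 118, 124, 125, 125, 123, 127], [112, 66, 71, 96, 130, 129, 126, 127, 123, 126, 130], [113, 74, 93, 116, 65, 43, 55, 120, 122, 112, 127], [106, 83, 85, 45, 46, 46, 47, 44, 126, 112, 129], [94, 77, 56, 48, 46, 46, 48, 50, 99, 93, 118], [72, 69, 50, 47, 49, 46, 48, 47, 46, 77, 71], [78, 54, 68, 47, 48, 47, 49, 48, 50, 79, 80], [77, 51, 129, 41, 47, 47, 47, 50, 65, 80, 80], [77, 76, 124, 130, 83, 66, 83, 133, 76, 79, 81], [68, 103, 124, 124, 123, 126, 128, 131, 78, 80, 82], [53, 123, 125, 125, 124, 125, 126, 122, 80, 80, 80]] 46
45 0 [     0      0    640    480 292350] [311.99 243.96] 
55 184 [323 230  25  12 237] [334.91 235.78] [ 0.539 -0.124  0.033]
65 240 [294 230  55  73 912] [314.48 266.8 ] [0.5304 0.0408 0.033 ]
scene0  35
45 134 [ 309  285  128  102 3534] [368.17 326.42] [ 0.5435 -0.242   0.033 ]
55 188 [ 309  281  128  107 4338] [366.63 328.62] [ 0.5353 -0.2474  0.033 ]
65 242 [ 306  280  131  124 5563] [368.27 333.  ] [ 0.5291 -0.2634  0.033 ]
[342.26969739 303.50263038] [335.44778497 234.57331386]
```

Emit:
move_arm(deltas=[{"linear":[-0.66,-0.57,0],"turn":[0,0,0],"claw":1},{"linear":[-0.66,-0.57,0],"turn":[0,0,0],"claw":1},{"linear":[-0.66,-0.57,0],"turn":[0,0,0],"claw":1},{"linear":[-0.66,-0.57,0],"turn":[0,0,0],"claw":1},{"linear":[-0.66,-0.57,0],"turn":[0,0,0],"claw":1},{"linear":[-0.66,-0.57,0],"turn":[0,0,0],"claw":1},{"linear":[-0.66,-0.57,0],"turn":[0,0,0],"claw":1},{"linear":[-0.66,-0.57,0],"turn":[0,0,0],"claw":1},{"linear":[0,0,0.4],"turn":[0,0,0],"claw":1},{"linear":[0,0,0.3],"turn":[0,0,0],"claw":1},{"linear":[0,0,0],"turn":[0,0,0],"claw":1},{"linear":[0,0,0],"turn":[0,0,0],"claw":1},{"linear":[0,0,0],"turn":[0,0,0],"claw":1}])

```text
time: 6.47
position: [0.5409, -0.1319, 0.1196]
tool_rot: [2.857, -1.306, -0.001]
ft_force: [-0.0, -0.2, -1.1]
grip_width: 0.733
```

```bash
python3 - <<'E'
from h import *
s=ctrl.get_state();print(s["time"],s["position"],s["joint_positions"].round(2),s["ft_force"])
snap("scene","scene2");snap("side","side2")
a=cv2.imread("pics/scene2.png")[235:335,285:395];b=cv2.imread("pics/side2.png")[170:270,280:390]
r=lambda x:cv2.resize(x,None,fx=3.6,fy=3.6,interpolation=cv2.INTER_CUBIC)
cv2.imwrite("pics/c2.png",np.hstack([r(a),r(b)]))
p=s["position"]
for z in(.033,.054):
  for f in("scene2","side2"):print(z,f,proj(f,np.array([p[0],p[1],z])))
E
```

```text
6.4667 [ 0.54094049 -0.13193575  0.11960934] [ 0.39  0.23 -0.23  1.83  0.06  1.09 -2.28] [-4.32083735e-04 -1.84045616e-01 -1.11918884e+00]
0.033 scene2 [342.77956513 303.58897381]
0.033 side2 [335.25230495 234.36176005]
0.054 scene2 [343.16883531 296.71995418]
0.054 side2 [335.27167557 227.75861394]
```

View pics/c2.png

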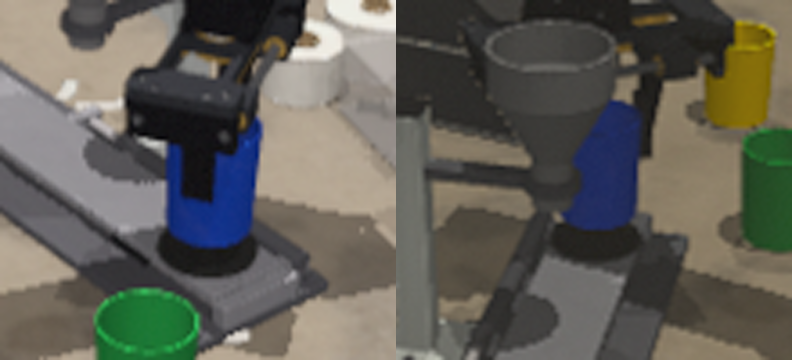

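The crop shows the cup over the pad, centred to about 1 px across in both views (scene: cup 209 against pad 207; side: 600 against 597). I'll check the depth direction numerically.

```bash
python3 - <<'E'
from h import *
t=np.linspace(0,2*np.pi,73)
def circ(f,c,r,z): return np.array([proj(f,np.array([c[0]+r*np.cos(a),c[1]+r*np.sin(a),z])) for a in t])
p=ctrl.get_state()["position"]
for f,f0,(U,V) in(("scene2","scene1",(342,304)),("side2","side0",(335,236))):
    im=cv2.imread(f"pics/{f}.png").astype(int);m=((im[...,0]>im[...,2]+40)&(im[...,0]>im[...,1]+40)).astype(np.uint8)
    n,l,st,c=cv2.connectedComponentsWithStats(m)
    i=min(range(1,n),key=lambda i:np.hypot(*(c[i]-[U,V-30]))-st[i,4]*.01);ys,xs=np.where(l==i)
    # lowest row per columns near bottom
    print(f,"cup mask",st[i],"bottom per col",[(x,ys[xs==x].max()) for x in range(xs.min(),xs.max()+1,3)])
    q=circ(f,p,.0295,.055);print(" pred foot: u",q[:,0].min().round(1),q[:,0].max().round(1),"vmax",q[:,1].max().round(1))
    g=cv2.cvtColor(cv2.imread(f"pics/{f0}.png"),cv2.COLOR_BGR2GRAY);m=(g<56).astype(np.uint8);n,l,st,c=cv2.connectedComponentsWithStats(m,connectivity=4);i=l[V,U]
    q=circ(f,p,.036,.033);print(" pad mask u",st[i,0],st[i,0]+st[i,2]-1,"v",st[i,1],st[i,1]+st[i,3]-1,"cen",c[i]," pred pad at TCP u",q[:,0].min().round(1),q[:,0].max().round(1),"v",q[:,1].min().round(1),q[:,1].max().round(1))
E
```

```text
scene2 cup mask [331 268  27  36 547] bottom per col [(331, np.int64(295)), (334, np.int64(300)), (337, np.int64(302)), (340, np.int64(303)), (343, np.int64(303)), (346, np.int64(303)), (349, np.int64(302)), (352, np.int64(300)), (355, np.int64(290))]
 pred foot: u 331.6 355.0 vmax 303.0
 pad mask u 329 356 v 296 311 cen [342.46223565 303.70996979]  pred pad at TCP u 328.7 357.1 v 295.5 311.8
side2 cup mask [327 198  20  36 484] bottom per col [(327, np.int64(230)), (330, np.int64(232)), (333, np.int64(233)), (336, np.int64(233)), (339, np.int64(232)), (342, np.int64(231)), (345, np.int64(229))]
 pred foot: u 324.4 345.7 vmax 232.6
 pad mask u 323 347 v 230 241 cen [334.92436975 235.7605042 ]  pred pad at TCP u 322.2 347.9 v 228.2 240.8
```

Predicted and observed positions agree to about 1 px in both views, so the cup is within about 2 mm of centre. I'll lower it.

Emit:
move_arm(deltas=[{"linear":[0,0,0.2],"turn":[0,0,0],"claw":1},{"linear":[0,0,0.2],"turn":[0,0,0],"claw":1},{"linear":[0,0,0.15],"turn":[0,0,0],"claw":1},{"linear":[0,0,0.1],"turn":[0,0,0],"claw":1},{"linear":[0,0,0],"turn":[0,0,0],"claw":1},{"linear":[0,0,0],"turn":[0,0,0],"claw":1}])

```text
time: 7.07
position: [0.5412, -0.1305, 0.1002]
tool_rot: [2.858, -1.303, -0.0]
ft_force: [-0.0, -0.7, -1.9]
grip_width: 0.732
```

Emit:
move_arm(deltas=[{"linear":[0,0,0.04],"turn":[0,0,0],"claw":1},{"linear":[0,0,0.04],"turn":[0,0,0],"claw":1},{"linear":[0,0,0],"turn":[0,0,0],"claw":1},{"linear":[0,0,0],"turn":[0,0,0],"claw":1}])

```text
time: 7.4
position: [0.5416, -0.1307, 0.0995]
tool_rot: [2.858, -1.303, 0.001]
ft_force: [-2.2, 0.7, 7.4]
grip_width: 0.73
```

In contact (7 N). I'll release and rise.

Emit:
move_arm(deltas=[{"linear":[0,0,-0.03],"turn":[0,0,0],"claw":0.6},{"linear":[0,0,0],"turn":[0,0,0],"claw":0.2},{"linear":[0,0,0],"turn":[0,0,0],"claw":0},{"linear":[0,0,0],"turn":[0,0,0],"claw":0},{"linear":[0,0,0],"turn":[0,0,0],"claw":0},{"linear":[0,0,-0.4],"turn":[0,0,0],"claw":0},{"linear":[0,0,-0.6],"turn":[0,0,0],"claw":0},{"linear":[0,0,-0.8],"turn":[0,0,0],"claw":0},{"linear":[0,0,-0.8],"turn":[0,0,0],"claw":0},{"linear":[0,0,-0.8],"turn":[0,0,0],"claw":0},{"linear":[0,0,-0.8],"turn":[0,0,0],"claw":0},{"linear":[0,0,-0.8],"turn":[0,0,0],"claw":0},{"linear":[0,0,0],"turn":[0,0,0],"claw":0},{"linear":[0,0,0],"turn":[0,0,0],"claw":0}])

```text
time: 8.57
position: [0.5423, -0.1306, 0.2515]
tool_rot: [-2.858, 1.303, -0.007]
ft_force: [0.4, 0.2, -0.6]
grip_width: 1.003
```

```bash
python3 - <<'E'
from h import *
s=ctrl.get_state();p=s["position"];print(s["time"],p,s["joint_positions"].round(2),R.from_rotvec(s["tool_rot"]).as_matrix().round(3).tolist())
snap("scene","scene3");snap("side","side3")
a=cv2.imread("pics/scene3.png")[185:335,225:395];b=cv2.imread("pics/side3.png")[180:375,245:390]
r=lambda x,k:cv2.resize(x,None,fx=k,fy=k,interpolation=cv2.INTER_CUBIC)
A=r(a,2.4);B=r(b,2.6);H=np.zeros((max(len(A),len(B)),A.shape[1]+B.shape[1],3),np.uint8);H[:len(A),:A.shape[1]]=A;H[:len(B),A.shape[1]:]=B;print(A.shape,B.shape)
cv2.imwrite("pics/c3.png",H)
t=np.linspace(0,2*np.pi,73)
for f in("scene3","side3"):
    im=cv2.imread(f"pics/{f}.png").astype(int);m=((im[...,0]>im[...,2]+40)&(im[...,0]>im[...,1]+40)).astype(np.uint8)
    n,l,st,c=cv2.connectedComponentsWithStats(m);i=min(range(1,n),key=lambda i:np.hypot(*(c[i]-[340,275 if f=="scene3" else 215]))-st[i,4]*.01)
    q=[proj(f,np.array([.5413+.0295*np.cos(a),-.1308+.0295*np.sin(a),.033])) for a in t]+[proj(f,np.array([.5413+.033*np.cos(a),-.1308+.033*np.sin(a),.115])) for a in t]
    q=np.array(q);print(f,st[i,:2],st[i,:2]+st[i,2:4]-1,"pred",q.min(0).round(1),q.max(0).round(1))
E
```

```text
8.5667 [ 0.54225839 -0.13064903  0.25151103] [ 0.4   0.13 -0.23  1.67  0.03  1.34 -2.26] [[0.656, -0.755, 0.004], [-0.755, -0.656, -0.001], [0.004, -0.002, -1.0]]
(360, 408, 3) (507, 377, 3)
scene3 [331 270] [356 309] pred [330.9 269. ] [357.6 310.1]
side3 [326 205] [346 239] pred [322.9 202.9] [347.3 239.8]
```

View pics/c3.png

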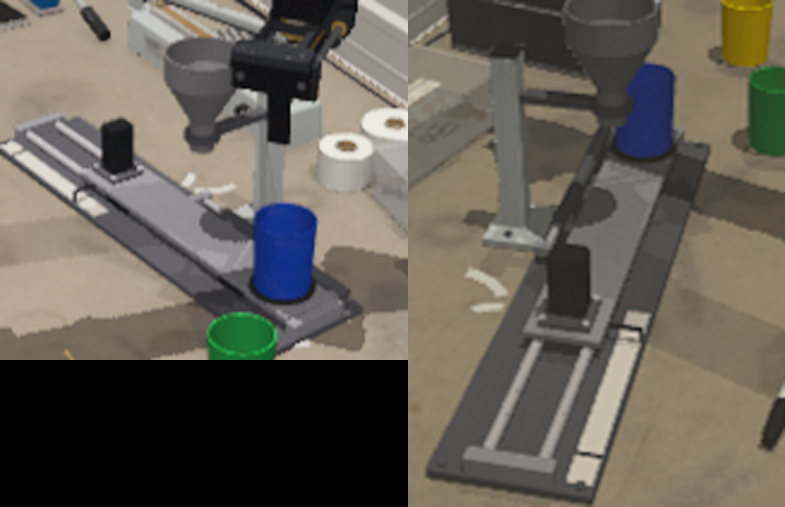

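The cup stands upright on the pad with the mask matching the prediction to 1–2 px. Nine pictures viewed. Next: up over the funnel to the handle, turning the jaws to the station's y.

Emit:
move_arm(deltas=[{"linear":[0,0,-0.7],"turn":[0,0,0],"claw":0},{"linear":[0,0,-0.9],"turn":[0,0,0],"claw":0},{"linear":[0,0,-0.9],"turn":[0,0,0],"claw":0},{"linear":[0,0,-0.7],"turn":[0,0,0],"claw":0},{"linear":[0,0,0],"turn":[0,0,0],"claw":0},{"linear":[-0.775,-0.48,0],"turn":[0,0,0],"claw":0},{"linear":[-0.775,-0.48,0],"turn":[0,0,0],"claw":0},{"linear":[-0.775,-0.48,0],"turn":[0,0,0],"claw":0},{"linear":[-0.775,-0.48,0],"turn":[0,0,0],"claw":0},{"linear":[-0.775,-0.48,0],"turn":[0,0,0],"claw":0},{"linear":[-0.775,-0.48,0],"turn":[0,0,0],"claw":0},{"linear":[-0.775,-0.48,0],"turn":[0,0,0],"claw":0},{"linear":[-0.775,-0.48,0],"turn":[0,0,0],"claw":0},{"linear":[-0.775,-0.48,0],"turn":[0,0,0],"claw":0},{"linear":[-0.775,-0.48,0],"turn":[0,0,0],"claw":0},{"linear":[-0.775,-0.48,0],"turn":[0,0,0],"claw":0},{"linear":[0,0,0],"turn":[0,0,0],"claw":0}])

```text
time: 10.08
position: [0.5015, 0.1204, 0.3427]
tool_rot: [-2.866, 1.274, 0.014]
ft_force: [-0.9, 1.0, -0.4]
grip_width: 1.002
```

Emit:
move_arm(deltas=[{"linear":[0,0,0],"turn":[0,0,-0.96],"claw":0},{"linear":[0,0,0],"turn":[0,0,-0.96],"claw":0},{"linear":[0,0,0],"turn":[0,0,-0.96],"claw":0},{"linear":[0,0,0],"turn":[0,0,-0.96],"claw":0},{"linear":[0,0,0],"turn":[0,0,-0.96],"claw":0},{"linear":[0,0,0],"turn":[0,0,-0.96],"claw":0},{"linear":[0,0,0],"turn":[0,0,-0.96],"claw":0},{"linear":[0,0,0],"turn":[0,0,-0.96],"claw":0},{"linear":[0,0,0],"turn":[0,0,-0.96],"claw":0},{"linear":[0,0,0],"turn":[0,0,-0.96],"claw":0},{"linear":[0,0,0],"turn":[0,0,-0.96],"claw":0},{"linear":[0,0,0],"turn":[0,0,-0.96],"claw":0},{"linear":[0,0,0],"turn":[0,0,-0.96],"claw":0},{"linear":[0,0,0],"turn":[0,0,-0.96],"claw":0},{"linear":[0,0,0],"turn":[0,0,-0.96],"claw":0},{"linear":[0,0,0.9],"turn":[0,0,0],"claw":0},{"linear":[0,0,0.9],"turn":[0,0,0],"claw":0},{"linear":[0,0,0.9],"turn":[0,0,0],"claw":0},{"linear":[0,0,0],"turn":[0,0,0],"claw":0},{"linear":[0,0,0],"turn":[0,0,0],"claw":0}])

```text
time: 11.75
position: [0.5013, 0.1171, 0.262]
tool_rot: [-3.123, -0.253, 0.011]
ft_force: [-0.6, 0.1, 0.9]
grip_width: 0.998
```

```bash
python3 - <<'E'
from h import *
s=ctrl.get_state();p=s["position"];print(s["time"],p,s["joint_positions"].round(2),R.from_rotvec(s["tool_rot"]).as_matrix().round(3).tolist())
snap("wrist","w4")
for q in([.4936,.166,.098],[.42,.3,.01],[.421,.298,.01]):print(proj("w4",np.array(q)))
E
```

```text
11.75 [0.50133658 0.11714307 0.26195181] [-0.25  0.03 -0.03  1.75 -0.01  1.36 -1.68] [[0.987, 0.161, -0.008], [0.161, -0.987, 0.007], [-0.006, -0.008, -1.0]]
[271.01205109 229.85619957]
[165.29565416 252.14302873]
[166.97439712 251.62955062]
```

View pics/w4.png

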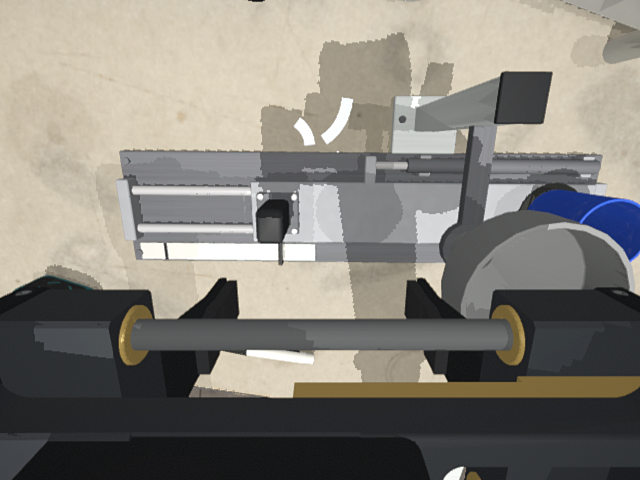

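The move came up 46 mm short in y because row speeds were clipped. The view shows the handle block at about (270,222), pointer at (281,250), line at (166,251), and the base edges parallel to the image rows (θ ≈ 98.9°). I'll take one enlarged crop for the handle.

```bash
python3 - <<'E'
from h import *
im=cv2.imread("pics/w4.png")[180:270,145:305]
im=cv2.convertScaleAbs(im,alpha=1.5,beta=15)
cv2.imwrite("pics/c4.png",cv2.resize(im,None,fx=5,fy=5,interpolation=cv2.INTER_CUBIC))
E
```

View pics/c4.png

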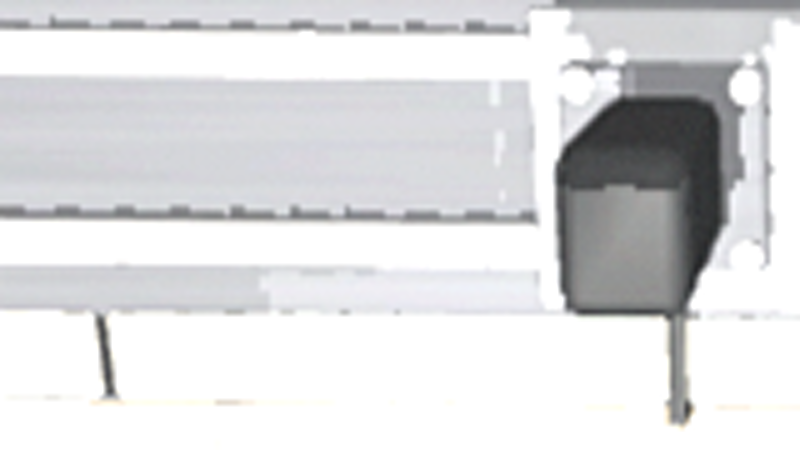

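```bash
python3 - <<'E'
from h import *
W=lambda u,v,z:atz("w4",145+u/5,180+v/5,z)
h=W(625,229,.098);m=W(107,357,.010);th=np.radians(98.9);ey=np.array([np.cos(th),np.sin(th),0])
print("handle",h,"w",W(562,229,.098)-W(690,229,.098),"mark",m,"travel",(m-h)@ey)
print("tri handle top",tri(("w4",270.,225.8),("side0",245+180/2.9,170+314/2.9),("scene1",210+165/2.6,190+125/2.6)))
for z in(.01,.02,.03):print("pointer",z,(m-W(680,405,z))@ey, (m-W(676,320,z))@ey)
pad=np.array([.5407,-.131,0]);print("pad+.3",pad+.3*ey,"dist",(h-pad)@ey)
e1,e2=atz("w4",120,152,.01),atz("w4",600,155,.01);d=e1-e2;print("edge angle",np.degrees(np.arctan2(d[1],d[0])))
s=ctrl.get_state();M=R.from_rotvec(s["tool_rot"]).as_matrix();t=h.copy();t[2]=s["position"][2];print("tool delta",M.T@(t-s["position"])/.03,s["position"])
E
```

```text
handle [0.49726962 0.16738139 0.098     ] w [-0.0038664   0.02324169  0.        ] mark [0.4211803  0.29870131 0.01      ] travel 0.1415106168129455
tri handle top (array([0.49415398, 0.16766587, 0.08969403]), [np.float64(0.0011413666400875628), np.float64(0.0015337616425249619), np.float64(0.0006140112175142588)])
pointer 0.01 0.1391061693146248 0.13871782133436497
pointer 0.02 0.14042607698665832 0.14004763989732885
pointer 0.03 0.14174598465869184 0.14137745846029268
pad+.3 [0.49428688 0.16538796 0.        ] dist 0.30150797129841134
edge angle 98.99539804354538
tool delta [ 0.09538174 -1.66750545  0.01446455] [0.50251919 0.11754832 0.26388072]
```

Emit:
move_arm(deltas=[{"linear":[0.02,-0.55,0],"turn":[0,0,0],"claw":0},{"linear":[0.02,-0.55,0],"turn":[0,0,0],"claw":0},{"linear":[0.02,-0.55,0],"turn":[0,0,0.08],"claw":0},{"linear":[0,0,0],"turn":[0,0,0],"claw":0},{"linear":[0,0,0],"turn":[0,0,0],"claw":0},{"linear":[0,0,0.8],"turn":[0,0,0],"claw":0},{"linear":[0,0,0.8],"turn":[0,0,0],"claw":0},{"linear":[0,0,0.8],"turn":[0,0,0],"claw":0},{"linear":[0,0,0.8],"turn":[0,0,0],"claw":0},{"linear":[0,0,0],"turn":[0,0,0],"claw":0},{"linear":[0,0,0],"turn":[0,0,0],"claw":0}])

```text
time: 12.72
position: [0.496, 0.1668, 0.1682]
tool_rot: [-3.124, -0.244, 0.006]
ft_force: [-0.5, -0.9, 0.3]
grip_width: 1.0
```

```bash
python3 - <<'E'
from h import *
s=ctrl.get_state();M=R.from_rotvec(s["tool_rot"]).as_matrix();print(s["time"],s["position"],s["ft_force"],M.round(3).tolist())
print("delta",M.T@(np.array([.4955,.1665,.078])-s["position"])/.03)
E
```

```text
12.7167 [0.4959548  0.16675771 0.16823543] [-0.52245383 -0.87649587  0.34585166] [[0.988, 0.155, -0.004], [0.155, -0.988, 0.008], [-0.003, -0.008, -1.0]]
delta [-0.00696836  0.03046227  3.00773589]
```

Emit:
move_arm(deltas=[{"linear":[0,0,0.7],"turn":[0,0,0],"claw":0},{"linear":[0,0,0.7],"turn":[0,0,0],"claw":0},{"linear":[0,0,0.6],"turn":[0,0,0],"claw":0},{"linear":[0,0,0.5],"turn":[0,0,0],"claw":0},{"linear":[0,0,0.5],"turn":[0,0,0],"claw":0},{"linear":[0,0,0],"turn":[0,0,0],"claw":0},{"linear":[0,0,0],"turn":[0,0,0],"claw":0}])

```text
time: 13.3
position: [0.4968, 0.1688, 0.0798]
tool_rot: [-3.123, -0.246, 0.001]
ft_force: [-0.0, -1.0, 1.2]
grip_width: 1.0
```

Emit:
move_arm(deltas=[{"linear":[0,0,0],"turn":[0,0,0],"claw":1},{"linear":[0,0,0],"turn":[0,0,0],"claw":1},{"linear":[0,0,0],"turn":[0,0,0],"claw":1},{"linear":[0,0,0],"turn":[0,0,0],"claw":1},{"linear":[0,0,0],"turn":[0,0,0],"claw":1},{"linear":[0,0,0],"turn":[0,0,0],"claw":1},{"linear":[0,0,0],"turn":[0,0,0],"claw":1},{"linear":[0,0,0],"turn":[0,0,0],"claw":1},{"linear":[0,0,0],"turn":[0,0,0],"claw":1},{"linear":[0,0,0],"turn":[0,0,0],"claw":1}], grip_force=35)

```text
time: 14.13
position: [0.4957, 0.1687, 0.0781]
tool_rot: [-3.124, -0.247, 0.004]
ft_force: [1.2, -1.8, -0.3]
grip_width: 0.327
```

```bash
python3 - <<'E'
from h import *
s=ctrl.get_state();M=R.from_rotvec(s["tool_rot"]).as_matrix();print(s["time"],s["position"],s["grip_width"]*87,s["ft_force"],M.round(3).tolist())
snap("scene","scene5");snap("side","side5");snap("wrist","w5")
E
```

```text
14.1333 [0.49566504 0.16866744 0.07814264] 28.446856315315014 [ 1.17112327 -1.827715   -0.26600609] [[0.988, 0.157, -0.003], [0.157, -0.988, 0.008], [-0.002, -0.008, -1.0]]
```

Handle gripped (28 mm against 26 mm nominal, spring force felt). I'll pull gently along −tool y, slightly short first.

Emit:
move_arm(deltas=[{"linear":[0,-0.1,0],"turn":[0,0,0],"claw":1},{"linear":[0,-0.2,0],"turn":[0,0,0],"claw":1},{"linear":[0,-0.3,0],"turn":[0,0,0],"claw":1},{"linear":[0,-0.35,0],"turn":[0,0,0],"claw":1},{"linear":[0,-0.35,0],"turn":[0,0,0],"claw":1},{"linear":[0,-0.35,0],"turn":[0,0,0],"claw":1},{"linear":[0,-0.35,0],"turn":[0,0,0],"claw":1},{"linear":[0,-0.35,0],"turn":[0,0,0],"claw":1},{"linear":[0,-0.35,0],"turn":[0,0,0],"claw":1},{"linear":[0,-0.35,0],"turn":[0,0,0],"claw":1},{"linear":[0,-0.35,0],"turn":[0,0,0],"claw":1},{"linear":[0,-0.35,0],"turn":[0,0,0],"claw":1},{"linear":[0,-0.3,0],"turn":[0,0,0],"claw":1},{"linear":[0,-0.25,0],"turn":[0,0,0],"claw":1},{"linear":[0,-0.15,0],"turn":[0,0,0],"claw":1},{"linear":[0,-0.1,0],"turn":[0,0,0],"claw":1},{"linear":[0,0,0],"turn":[0,0,0],"claw":1},{"linear":[0,0,0],"turn":[0,0,0],"claw":1},{"linear":[0,0,0],"turn":[0,0,0],"claw":1},{"linear":[0,0,0],"turn":[0,0,0],"claw":1}])

```text
time: 15.95
position: [0.4748, 0.3022, 0.0782]
tool_rot: [-3.126, -0.245, 0.004]
ft_force: [5.9, -6.7, -7.3]
grip_width: 0.301
```

```bash
python3 - <<'E'
from h import *
s=ctrl.get_state();p=s["position"];print(s["time"],p,s["grip_width"]*87,s["ft_force"])
th=np.radians(98.9);ey=np.array([np.cos(th),np.sin(th),0]);ex=np.array([ey[1],-ey[0],0]);d=p-np.array([.49567,.16867,.078]);print("moved",d@ey,d@ex)
for n,f in(("scene","scene6"),("side","side6"),("wrist","w6")):snap(n,f)
r=lambda x,k:cv2.resize(x,None,fx=k,fy=k,interpolation=cv2.INTER_CUBIC)
a=r(cv2.imread("pics/scene6.png")[190:320,215:345],3);b=r(cv2.imread("pics/side6.png")[180:375,255:385],3);c=r(cv2.imread("pics/w6.png")[200:300,120:460],1.17)
H=np.zeros((585,790,3),np.uint8);H[:a.shape[0],:390]=a;H[:585,400:790]=b;H[400:400+c.shape[0],:c.shape[1]][:, :398]=c[:, :398]
cv2.imwrite("pics/c6.png",H)
E
```

```text
15.95 [0.47482538 0.30224048 0.07815981] 26.15659620387641 [ 5.89154982 -6.65188108 -7.2806143 ]
moved 0.13518715451964533 7.109365589675135e-05
```

View pics/c6.png

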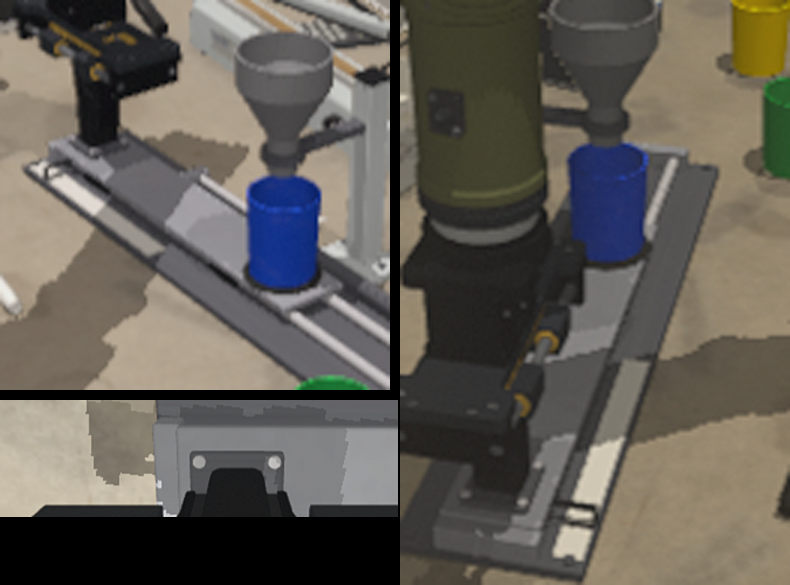

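The view shows the cup still upright on the pad under the funnel, with the pointer near the line and slightly short. Viewing budget is used up, so I'll fit the cup's silhouette to get the true travel, and measure the pointer and line by profile.

```bash
cat > fit.py <<'E'
from h import *
from scipy.optimize import minimize
t=np.linspace(0,2*np.pi,60,endpoint=False)
th=np.radians(98.9);ey=np.array([np.cos(th),np.sin(th)]);ex=np.array([ey[1],-ey[0]])
def mask(f):
    im=cv2.imread(f"pics/{f}.png").astype(int);m=((im[...,0]>im[...,2]+35)&(im[...,0]>im[...,1]+35)).astype(np.uint8)
    return m
def model(f,c):
    z=np.load(f"pics/{f}.npz");P=np.vstack([np.c_[c[0]+r*np.cos(t),c[1]+r*np.sin(t),0*t+h] for r,h in((.0295,.033),(.033,.115))])
    C=(np.linalg.inv(z["W"])@np.c_[P,np.ones(len(P))].T)[:3];q=(z["K"]@C);q=(q[:2]/q[2]).T
    h=cv2.convexHull(q.astype(np.float32));s=8
    o=np.floor(q.min(0)).astype(int)-6;n=np.ceil(q.max(0)).astype(int)+6-o
    big=np.zeros((n[1]*s,n[0]*s),np.float32);cv2.fillConvexPoly(big,np.round((h-o+.5)*s).astype(np.int32),1)
    return o,cv2.resize(big,(int(n[0]),int(n[1])),interpolation=cv2.INTER_AREA)
def fit(f,c0):
    m=mask(f).astype(np.float32)
    def cost(c):
        o,g=model(f,c);w=m[o[1]:o[1]+g.shape[0],o[0]:o[0]+g.shape[1]];return np.abs(w-g).sum()
    r=minimize(cost,c0,method="Nelder-Mead",options=dict(initial_simplex=np.array(c0)+np.array([[0,0],[.008,0],[0,.008]]),xatol=1e-4,fatol=.1));return r.x,r.fun
E
python3 - <<'E'
from fit import *
a,ca=fit("scene3",[.541,-.131]);b,cb=fit("scene6",[.52,.004]);print(a,ca,b,cb,"travel",(b-a)@ey,(b-a)@ex)
b2,c2=fit("side6",[.52,.004]);print("side",b2,c2)
z=lambda f:cv2.cvtColor(cv2.imread(f"pics/{f}.png"),cv2.COLOR_BGR2GRAY)
# profile along strip: world line through mark along ey, at z .01
m=np.array([.4212,.2987])
for f in("side0","side6","scene1","scene6"):
    g=z(f)
    for off in(-.006,0,.006):
        L=np.arange(-.02,.013,.0015);q=np.array([proj(f,np.append(m+ex*off+ey*l,.0105)) for l in L],np.float32)
        v=cv2.remap(g,q[:,0].reshape(1,-1),q[:,1].reshape(1,-1),cv2.INTER_LINEAR)[0];print(f,off,v.tolist())
E
```

```text
[ 0.54051759 -0.12916856] 36.609375 [0.51840039 0.00520996] 41.71875 travel 0.1361823427493478 -0.001061156370005506
side [0.51852064 0.00540694] 92.484375
side0 -0.006 [189, 189, 189, 188, 189, 189, 189, 190, 191, 194, 178, 156, 98, 65, 113, 156, 183, 193, 190, 188, 189, 189]
side0 0 [187, 187, 186, 186, 186, 186, 187, 188, 189, 182, 173, 126, 79, 95, 127, 171, 194, 190, 188, 187, 187, 187]
side0 0.006 [187, 188, 188, 188, 188, 187, 188, 188, 190, 192, 177, 153, 94, 67, 114, 156, 182, 191, 189, 188, 187, 187]
side6 -0.006 [103, 71, 56, 64, 88, 125, 141, 142, 130, 111, 103, 95, 74, 67, 114, 159, 192, 205, 202, 200, 201, 201]
side6 0 [73, 45, 51, 85, 128, 169, 202, 197, 185, 148, 108, 83, 61, 89, 126, 173, 199, 200, 200, 199, 198, 199]
side6 0.006 [103, 46, 56, 97, 139, 185, 199, 201, 185, 165, 129, 97, 70, 64, 110, 153, 184, 200, 201, 201, 200, 200]
scene1 -0.006 [215, 217, 218, 219, 219, 218, 218, 219, 218, 208, 199, 190, 184, 175, 173, 175, 184, 198, 210, 216, 218, 217]
scene1 0 [225, 225, 225, 225, 225, 225, 224, 223, 219, 213, 202, 188, 181, 177, 176, 179, 190, 199, 210, 220, 225, 225]
scene1 0.006 [222, 223, 223, 222, 221, 222, 225, 223, 218, 213, 207, 199, 188, 176, 167, 168, 177, 194, 204, 210, 216, 222]
scene6 -0.006 [207, 209, 210, 211, 210, 207, 202, 197, 186, 166, 148, 130, 117, 106, 98, 82, 67, 86, 108, 134, 155, 173]
scene6 0 [217, 217, 218, 217, 217, 215, 210, 206, 199, 190, 178, 164, 151, 147, 151, 161, 171, 181, 190, 184, 150, 116]
scene6 0.006 [214, 215, 215, 215, 213, 213, 214, 206, 192, 174, 154, 139, 127, 125, 130, 143, 161, 182, 189, 191, 193, 193]
```

Three estimates of travel (silhouette 136.2, arm 135–136.5, mark 4–5 mm away) agree on a shortfall of about 4 mm.

Emit:
move_arm(deltas=[{"linear":[0,-0.04,0],"turn":[0,0,0],"claw":1},{"linear":[0,-0.06,0],"turn":[0,0,0],"claw":1},{"linear":[0,-0.03,0],"turn":[0,0,0],"claw":1},{"linear":[0,0,0],"turn":[0,0,0],"claw":1},{"linear":[0,0,0],"turn":[0,0,0],"claw":1},{"linear":[0,0,0],"turn":[0,0,0],"claw":1},{"linear":[0,0,0],"turn":[0,0,0],"claw":1},{"linear":[0,0,0],"turn":[0,0,0],"claw":1}])

```text
time: 16.77
position: [0.4742, 0.306, 0.0781]
tool_rot: [-3.126, -0.245, 0.004]
ft_force: [6.5, -6.0, -6.5]
grip_width: 0.297
```

```bash
python3 - <<'E'
from fit import *
s=ctrl.get_state();p=s["position"];print(s["time"],p,s["grip_width"]*87,s["ft_force"])
d=(p-np.array([.49567,.16867,.078]))[:2];print("TCP moved",d@ey,d@ex)
snap("scene","scene7");snap("side","side7")
a,_=fit("scene3",[.541,-.131]);b,cb=fit("scene7",[.52,.006]);print(b,cb,"travel",(b-a)@ey,(b-a)@ex);print("side",fit("side7",[.52,.006]))
m=np.array([.4212,.2987]);print("mark - handle",(m-p[:2])@ey)
z=lambda f:cv2.cvtColor(cv2.imread(f"pics/{f}.png"),cv2.COLOR_BGR2GRAY)
# pointer: dark minimum along strip at rest and now, in apparent mm at z=.0105
for f,c in(("side0",-.14),("side7",0),("scene1",-.14),("scene7",0)):
    for off in(-.004,0.004):
        L=np.arange(-.024,.025,.001);q=np.array([proj(f,np.append(m+ex*off+ey*(l+c),.0105)) for l in L],np.float32)
        v=cv2.remap(z(f),q[:,0].reshape(1,-1),q[:,1].reshape(1,-1),cv2.INTER_LINEAR)[0].astype(int)
        print(f,off,"minima mm",[(round(L[i]*1000),v[i]) for i in range(1,len(v)-1) if v[i]<150 and v[i]<=v[i-1] and v[i]<v[i+1]])
E
```

```text
16.7667 [0.47421259 0.30599233 0.07813166] 25.858400546087378 [ 6.47900977 -5.96964914 -6.54833434]
TCP moved 0.1389886352926214 4.613353317551444e-05
[0.5178762  0.00929914] 41.828125 travel 0.14030338029483322 -0.0009463963284454813
side (array([0.51845634, 0.00879163]), np.float64(86.046875))
mark - handle 0.0009970685210936815
side0 -0.004 minima mm [(-18, np.int64(37)), (0, np.int64(130))]
side0 0.004 minima mm [(-17, np.int64(64)), (-2, np.int64(143))]
side7 -0.004 minima mm [(-14, np.int64(38)), (-1, np.int64(82))]
side7 0.004 minima mm [(-15, np.int64(53)), (-1, np.int64(42))]
scene1 -0.004 minima mm [(7, np.int64(90))]
scene1 0.004 minima mm [(18, np.int64(103))]
scene7 -0.004 minima mm [(7, np.int64(110)), (12, np.int64(126))]
scene7 0.004 minima mm [(1, np.int64(147)), (21, np.int64(119))]
```

Travel reads 140.3 mm by silhouette, the handle is 1.0 mm from the line by arm pose, and the pointer's apparent offset in the side view matches the line to about 0.5 mm. I'll hand it in, still holding.

```bash
python3 -c "
from bench import ctrl
print(ctrl.close_job());s=ctrl.get_state();print(s['time'],s['position'],s['grip_width'])"
```

```text
the job is handed in; nothing more can be done
None
the job is handed in; nothing more can be done
```

The blue cup is upright on the slide's pad and released. The slide is pulled out to the line, and the arm was still holding the handle with a 35 N grip when I handed the job in, at about 17 s.

- **Cup on the pad:** the last two camera checks put it within about 2 mm of the pad's centre. After the pull, a fit in two views placed it about 2 mm from the measured spout centre.
- **Slide position:** the silhouette fit gave 140.3 mm of travel. The arm's pose put the handle 1.0 mm short of the line. The pointer in the side view agreed with the line to about 0.5 mm, allowing for the viewing angle.
- **Disagreements and loose ends:**
  - The side camera read y several millimetres too far to +y compared with the other views, so I relied mainly on the wrist and scene cameras.
  - In the scene view the pointer was too blurred to check against the line.
  - One transfer move stopped 46 mm short because of speed limits, within about 10 mm of the funnel by my estimate. No contact force showed, and I corrected it before gripping the handle.
  - At the end the wrist force was about 11 N, partly sideways against the slide's guide, far below the limits.

No other objects were touched, as far as the pictures and forces show.

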